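Power up the soldering bench in order

TASK

Get the electronics bench ready for soldering: with a fingertip, lightly press down the key of the power strip, then the key of the fume extractor, then the key of the soldering station, each until it is clearly down, where it stays by itself. Leave the battery charger off, and do not grip, lift, shove or knock any of the units or the other things on the bench.

Things in the scene. Friction and masses are not known exactly. Their poses are not given: they have to be found in the camera images.
- strip: The power strip: a low white bar 56 x 170 x 38 mm with three round sockets in a row; its key is at one end of the row (at 62 mm along -y from the centre), square-cornered, 26 x 28 mm. Stands loose on the bench, about 0.6 to 1 kg; origin at the centre of its underside, z up, y along its long side.
- strip_key_top (a point): Centre of the top face of the power strip's black key. The key stands 18 mm proud of the unit's top, so this is 56 mm above the bench when off; z up. It goes straight down with the key.
- strip_key (a joint): Travel of the power strip's key in m: 0 is up (off), 0.010 down (still 8 mm proud); it is on beyond 0.006. It starts off. It yields to about 3 N all the way, stays wherever it is left, and stops at 0.010; pressed on beyond that its sprung cap gives 6 mm more, from 4 N up by 1.5 N per mm, and springs back.
- fan: The fume extractor: a grey box 96 x 124 x 70 mm with one large round fan grille (72 mm across) on its top; its key is round, 28 mm across, 40 mm along -y from the centre. Stands loose on the bench, about 0.6 to 1 kg; origin at the centre of its underside, z up, y along its long side.
- fan_key_top (a point): Centre of the top face of the fume extractor's black key. The key stands 18 mm proud of the unit's top, so this is 88 mm above the bench when off; z up. It goes straight down with the key.
- fan_key (a joint): Travel of the fume extractor's key in m: 0 is up (off), 0.010 down (still 8 mm proud); it is on beyond 0.006. It starts off. It yields to about 3 N all the way, stays wherever it is left, and stops at 0.010; pressed on beyond that its sprung cap gives 6 mm more, from 4 N up by 1.5 N per mm, and springs back.
- station: The soldering station: a grey box 96 x 124 x 80 mm, the tallest, with a pen-shaped iron along the edge of its top and a low round dial (all under 20 mm high and over 40 mm from the key's centre); its key is round, 28 mm across, 40 mm along -y from the centre. Stands loose, about 0.6 to 1 kg; origin at the centre of its underside, z up, y along its long side.
- station_key_top (a point): Centre of the top face of the soldering station's black key. The key stands 18 mm proud of the unit's top, so this is 98 mm above the bench when off; z up. It goes straight down with the key.
- station_key (a joint): Travel of the soldering station's key in m: 0 is up (off), 0.010 down (still 8 mm proud); it is on beyond 0.006. It starts off. It yields to about 3 N all the way, stays wherever it is left, and stops at 0.010; pressed on beyond that its sprung cap gives 6 mm more, from 4 N up by 1.5 N per mm, and springs back.
- charger: The battery charger: a grey box 96 x 124 x 60 mm, the lowest of the three boxes, with two short round cells lying side by side on its top; its key is round, 28 mm across, 42 mm along -y from the centre. It must stay off. Stands loose on the bench, about 0.6 to 1 kg; origin at the centre of its underside, z up, y along its long side.
- charger_key_top (a point): Centre of the top face of the battery charger's black key. The key stands 18 mm proud of the unit's top, so this is 78 mm above the bench when off; z up. It goes straight down with the key.
- charger_key (a joint): Travel of the battery charger's key in m: 0 is up (off), 0.010 down (still 8 mm proud); it is on beyond 0.006. It starts off. It yields to about 3 N all the way, stays wherever it is left, and stops at 0.010; pressed on beyond that its sprung cap gives 6 mm more, from 4 N up by 1.5 N per mm, and springs back.
- spool_mid (a point): Spool of copper wire with black flanges, 52 mm across, 40 mm tall, upright; point on its axis 20 mm above its underside. Loose bystander, not to be disturbed.
- driver_mid (a point): Screwdriver lying flat, 110 mm long; point on its middle line, 12 mm above its underside. Loose bystander, not to be disturbed.
- tape_mid (a point): Roll of grey tape lying flat, 60 mm across, 22 mm tall; point on its axis 11 mm above its underside. Loose bystander, not to be disturbed.
- mug_mid (a point): White mug, 72 mm across, 85 mm tall, with a handle; point on its axis 42 mm above its underside. Loose bystander, not to be disturbed.
- motor_mid (a point): Small bare electric motor, 31 mm across, 30 mm tall with its shaft, upright; point on its axis 12 mm above its underside. Loose bystander, not to be disturbed.

How it is judged:
By the outcome, as a careful person would: the job done as asked, in the order asked, and still so for the second after the job is handed in, with the robot touching nothing.
It also fails if it takes over 51 s, if anything falls off the work surface, if the arm or the gripper's body presses on something with over 40 N, if the wrist force passes 120 N, or if a joint passes its speed limit or range.

ROBOT

A 7-joint arm with a two-finger parallel gripper is mounted at the origin on the work surface. World frame = base frame: x ahead of the robot, y to its left, z up, the work surface at z = 0. Lengths are in m, angles in rad, forces in N, time in s.
With the tool pointing down it reaches from about 0.425 to 0.875 m from the base axis. Payload 8.4 kg.
Tool frame: the origin (TCP) lies midway between the tips of the shut fingers; the grasp point (between the pads) lies 19 mm behind it; x points along the fingers, y is the direction in which the jaws open and shut, and the axes are right-handed (so a half turn about x gives the same grasp; the last joint's range is limited). The gripper opens to 85 mm and grips with 20 to 120 N. Pads are 22 mm wide; open, the fingers measure 114 mm over their backs; the gripper's body (76 mm by 85 mm) begins 54 mm behind the grasp point. The pads swing forward as they close: fully open they stand 13 mm farther back than shut.
Start: joints at [-1.387, 0.333, 0.04, 1.465, -0.013, 1.343, -0.059], TCP at [0.181, 0.624, 0.231] pointing down, gripper open.
Joint ranges: [-2.58, 2.58], [-0.38, 2.09], [-1.3, 1.39], [0.25, 2.4], [-1.5, 4.64], [0.08, 2.09], [-2.65, 2.65]. Speed limits (rad/s): [2.22, 2.22, 2.79, 2.79, 3.14, 3.14, 3.14].

INTERFACE

Orientations are given as a unit quaternion [w, x, y, z].
In Python, from workcell import sensors, optics, ctrl gives the robot as it stands. The module is installed in compiled form; this text tells all that it offers.
- The arm moves only by the tool step_arm, never from a script. Its argument "moves" is text: rows parted by semicolons, each of 4 numbers parted by spaces: the shift along the tool's x, y, z in units of 50 mm (1.0 is 50 mm), then the turn about the tool's x in units of 8 degrees (1.0 is 8 degrees). In form: dx dy dz spin; .... A call has 1 to 12 rows; each row shifts and turns the pose as measured when the row begins, along the tool's axes as they then stand; what a row does not reach is not made up. A row lasts 1/8 s, in which the tool goes at most 62.5 mm and 10.7 degrees, less where a joint would pass 70% of its speed; a pose out of reach is approached as far as the arm can. A call is refused whole if a number of a shift passes 1 or a number of a turn 1, either way. A call with a gripper value outside its range is refused whole. "fingers" is the gripper command: -1 is fully open, 1 is shut, values between are in proportion, set as the call begins (left out, the last holds). The fingers move at their own pace and stop on an object; "grip_force" is the grip in N (left out, the last holds). Time passes only in rows, so rows that do not move let the fingers close. It gives the time, the measured TCP pose, the force and the opening at its end, in the units of the state.
- sensors.get_state(): the state, without advancing time (a new reading comes with each control period).
- optics.grab_frame(name): name is "scene" or "top" or "wrist"; returns the picture (480x640x3 uint8, red, green, blue); there is no depth.
- optics.camera_params(name): a dict with "camera_matrix" (3x3 intrinsics, pixels), "R" (3x3) and "t" (3): a world point X has camera coordinates R X + t. Camera axes: x right, y down, z forward; pixel columns grow to the right and rows downward; lengths in m; the calibration is good to about 2 mm. A picture is of the moment at which its call begins: read the wrist's pose just before it. camera_params takes no time and is no camera call; for the wrist camera it gives the pose at the moment of the call.
- ctrl.job_done(): hands the job in, once; it reports no verdict.
The state is a dict: "time": time; "qpos": joint angles; "qd": joint speeds; "tau": joint torques, N m; "position": TCP position; "tcp_rot": TCP orientation; "wrist_force": force on the tool from outside, world axes, zero at the start; "torque": the same for the moment, N m; "gripper_width": finger opening in m.
Only numpy, scipy, OpenCV 4.12 (cv2) and the standard library are available. Lean on these libraries where they do the work, as an engineer would, in place of code of your own. Each camera call takes 0.05 s, during which the arm holds its last target. There are 200 camera calls.

## Working session

There is one attempt and no reset: what is moved stays moved. The work goes in short steps, Python scripts to look and compute and a tool call to move; the robot and the scene stay as the last step left them, time stands still between calls to the robot, and variables do not carry over. Pictures are saved under pics/ and viewed, about 8 in all and at most 12, crops included, and the job is handed in when it is done.

Besides the shell and the picture viewer there is one more tool, called in YAML: its name, and indented under it one key for each argument. step_arm: Moves the arm, as the interface text tells. Its arguments: {"type":"object","properties":{"moves":{"type":"string"},"fingers":{"type":"number"},"grip_force":{"type":"number"}},"required":["moves"]}

```bash
mkdir -p pics; python3 - <<'E'
from workcell import sensors, optics
import cv2
s=sensors.get_state()
for k in("time","position","tcp_rot","wrist_force","gripper_width"):print(k,s[k])
for n in("top","scene"):
    cv2.imwrite(f"pics/{n}1.png",optics.grab_frame(n)[:,:,::-1])
    p=optics.camera_params(n);print(n,p)
E
```

```text
time 0.0
position [0.18131472 0.62371627 0.23040674]
tcp_rot [ 0.7000081   0.09909221  0.70008353 -0.10026191]
wrist_force [-0.72471623 -0.20470544  0.10109068]
gripper_width 0.08521339184890743
top {'camera_matrix': array([[501.14251496,   0.        , 322.02520268],
       [  0.        , 501.14251496, 243.80527214],
       [  0.        ,   0.        ,   1.        ]]), 'R': array([[ 7.02610748e-02, -9.97528474e-01, -5.69862152e-04],
       [-9.74916207e-01, -6.85474068e-02, -2.11753729e-01],
       [ 2.11191312e-01,  1.54336124e-02, -9.77322891e-01]]), 't': array([-0.06198166,  0.53468495,  0.94479786])}
scene {'camera_matrix': array([[436.55288472,   0.        , 323.0016457 ],
       [  0.        , 436.55288472, 242.65779287],
       [  0.        ,   0.        ,   1.        ]]), 'R': array([[ 0.8073804 ,  0.58993419,  0.01070256],
       [ 0.32768347, -0.4332336 , -0.8396024 ],
       [-0.49067345,  0.68138557, -0.543096  ]]), 't': array([-0.42855151, -0.10954748,  1.36127811])}
```

View pics/top1.png

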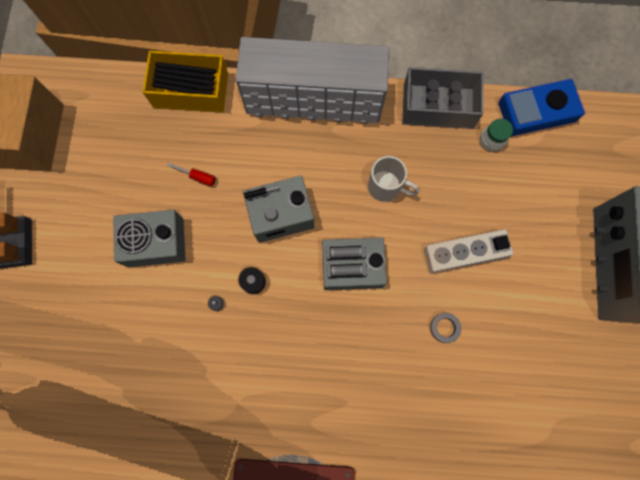

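View pics/scene1.png

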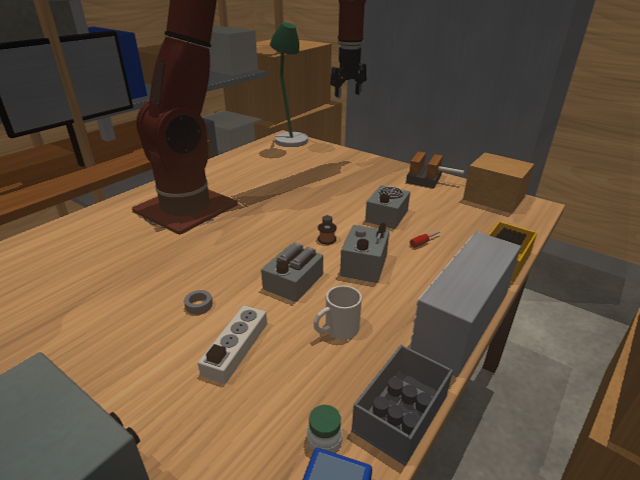

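```bash
cat > h.py <<'E'
import numpy as np
from workcell import optics
def ray(n,u,v,z,p=None):
    p=p or optics.camera_params(n); K,R,t=p["camera_matrix"],p["R"],p["t"]
    d=R.T@np.linalg.solve(K,[u,v,1]); c=-R.T@t
    return c+d*(z-c[2])/d[2]
def proj(n,X,p=None):
    p=p or optics.camera_params(n); q=p["camera_matrix"]@(p["R"]@np.array(X)+p["t"]); return q[:2]/q[2]
E
python3 - <<'E'
from h import *
import cv2
K=dict(strip=(502,243,.056),fan=(162,232,.088),station=(297,199,.098),charger=(375,261,.078))
T=cv2.imread("pics/top1.png");S=cv2.imread("pics/scene1.png");rows=[[],[]]
for k,(u,v,z) in K.items():
    X=ray("top",u,v,z);s=proj("scene",X);print(k,X.round(4),np.hypot(*X[:2]).round(3),s.round(1))
    for i,(I,c) in enumerate(((T,(u,v)),(S,s))):
        x,y=int(round(c[0]))-10,int(round(c[1]))-10
        C=cv2.resize(I[y:y+20,x:x+20],(200,200),interpolation=cv2.INTER_CUBIC)
        for g in range(0,200,50): cv2.line(C,(g,0),(g,6),(0,255,255));cv2.line(C,(0,g),(6,g),(0,255,255))
        cv2.circle(C,(int((c[0]-x+.5)*10),int((c[1]-y+.5)*10)),2,(0,0,255),-1)
        rows[i].append(C)
C=np.vstack([np.hstack(r) for r in rows]);C=np.clip(C*1.6,0,255).astype(np.uint8)
cv2.imwrite("pics/c.png",C)
E
```

```text
strip [ 0.5649 -0.3836  0.056 ] 0.683 [213.8 350. ]
fan [0.5327 0.2877 0.088 ] 0.605 [383.2 196. ]
station [0.6148 0.0301 0.098 ] 0.616 [359.9 241.2]
charger [ 0.5064 -0.1297  0.078 ] 0.523 [280.6 263.6]
```

View pics/c.png

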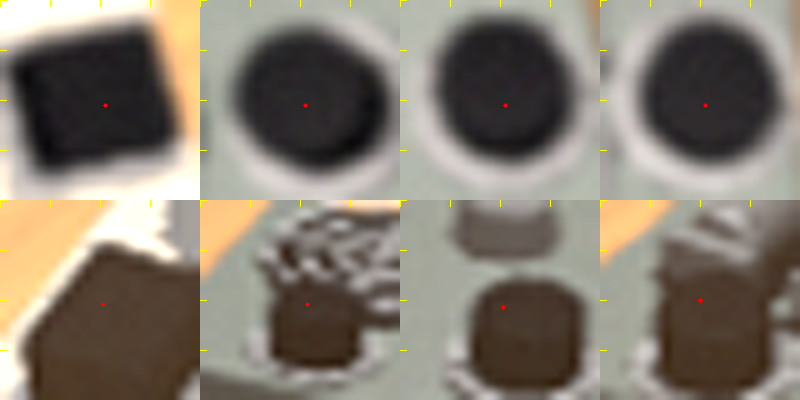

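```bash
cat >> h.py <<'E'
from scipy.spatial.transform import Rotation as Ro
from workcell import sensors
def go(P,s=None):
    s=s or sensors.get_state(); R=Ro.from_quat(s["tcp_rot"],scalar_first=True).as_matrix()
    print("at",s["position"].round(4),"t",s["time"],"axes\n",R.round(3))
    a=s["position"]
    for p in P: print(p.round(4) if hasattr(p,'round') else p,"units",(R.T@(np.array(p)-a)/.05).round(3)); a=np.array(p)
E
python3 - <<'E'
from h import *
for n,(u,v,z) in dict(strip=(502.8,242,.056),fan=(162.3,231.2,.088),station=(297,197.4,.098),charger=(375.5,259.5,.078)).items():
    print(n,ray("top",u,v,z).round(4))
go([[.5,.35,.22],[.6,0,.22],[.56,-.36,.22]])
E
```

```text
strip [ 0.5671 -0.3852  0.056 ]
fan [0.5343 0.2873 0.088 ]
station [0.6181 0.0304 0.098 ]
charger [ 0.5094 -0.1305  0.078 ]
at [0.1813 0.6238 0.2305] t 0.1 axes
 [[-0.     0.279  0.96 ]
 [-0.001  0.96  -0.279]
 [-1.    -0.001  0.   ]]
[0.5, 0.35, 0.22] units [ 0.217 -3.479  7.649]
[0.6, 0, 0.22] units [ 0.009 -6.164  3.874]
[0.56, -0.36, 0.22] units [ 0.01  -7.137  1.241]
```

step_arm:
  moves: "0.02 -0.4 0.85 0;0.02 -0.4 0.85 0;0.02 -0.4 0.85 0;0.02 -0.4 0.85 0;0.02 -0.4 0.85 0;0.02 -0.4 0.85 0;0.02 -0.4 0.85 0;0.02 -0.4 0.85 0;0.02 -0.4 0.85 0"
  fingers: 1

```text
time: 1.23
position: [0.5032, 0.3381, 0.2173]
tcp_rot: [0.699, 0.094, 0.702, -0.099]
wrist_force: [-0.2, -0.5, -0.1]
gripper_width: 0.0001
```

step_arm:
  moves: "0 -0.8 0.45 0;0 -0.8 0.45 0;0 -0.8 0.45 0;0 -0.8 0.45 0;0 -0.8 0.45 0;0 -0.8 0.45 0;0 -0.8 0.45 0;0 -0.8 0.45 0"

```text
time: 2.22
position: [0.5913, -0.0308, 0.2162]
tcp_rot: [0.698, 0.093, 0.703, -0.1]
wrist_force: [0.8, 1.2, -0.3]
gripper_width: 0.0004
```

step_arm:
  moves: "0 -0.9 0.15 0;0 -0.9 0.15 0;0 -0.9 0.15 0;0 -0.9 0.15 0;0 -0.9 0.15 0;0 -0.9 0.15 0;0 -0.9 0.15 0"

```text
time: 3.1
position: [0.5546, -0.3574, 0.2166]
tcp_rot: [0.697, 0.093, 0.705, -0.099]
wrist_force: [0.6, 0.4, 0.7]
gripper_width: 0.0002
```

```bash
python3 - <<'E'
from h import *
import cv2
go([[.5671,-.3852,.09]])
p=optics.camera_params("wrist");I=optics.grab_frame("wrist")
for x in([.5671,-.3852,.056],[.5671,-.3852,.038],sensors.get_state()["position"]):print(proj("wrist",x,p))
print(p)
cv2.imwrite("pics/w1.png",I[:,:,::-1])
E
```

```text
at [ 0.5546 -0.3574  0.2166] t 3.1 axes
 [[-0.012  0.268  0.963]
 [-0.007  0.963 -0.268]
 [-1.    -0.01  -0.01 ]]
[0.5671, -0.3852, 0.09] units [ 2.534 -0.443  0.414]
[298.61680223 243.2896747 ]
[299.99394926 238.00714297]
[305.0015479  300.96891931]
{'camera_matrix': array([[339.20370515,   0.        , 321.89381486],
       [  0.        , 339.20370515, 241.05573174],
       [  0.        ,   0.        ,   1.        ]]), 'R': array([[ 0.26847095,  0.96323817, -0.00977652],
       [ 0.92447713, -0.25478923,  0.2835921 ],
       [ 0.27067578, -0.08517441, -0.95889517]]), 't': array([ 0.19752727, -0.63620383,  0.18520977])}
```

View pics/w1.png

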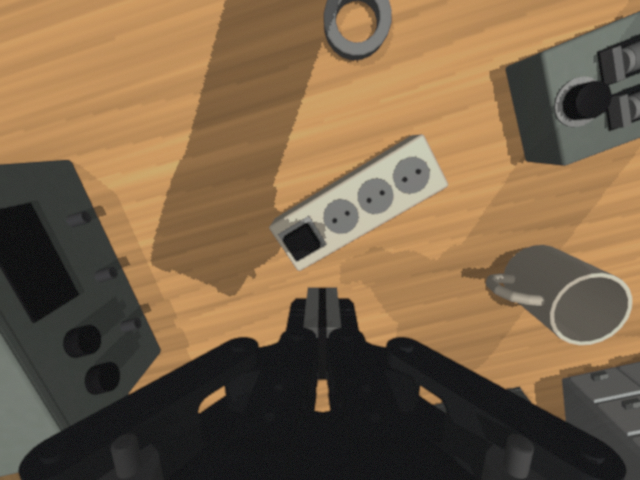

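```bash
python3 - <<'E'
from h import *
import cv2
optics.grab_frame("wrist");optics.grab_frame("wrist")
s=sensors.get_state();p=optics.camera_params("wrist");I=optics.grab_frame("wrist")
print(s["qd"].round(3),proj("wrist",s["position"],p),proj("wrist",[.5671,-.3852,.056],p))
go([[.5671,-.3852,.09]])
C=cv2.resize(I[200:320,260:380],(720,720),interpolation=cv2.INTER_CUBIC)[:600]
for g in range(0,720,60): cv2.putText(C,str(260+g//6),(g,10),0,.35,(0,255,255));cv2.putText(C,str(200+g//6),(0,g+4),0,.35,(0,255,255))
cv2.imwrite("pics/w2.png",C[:,:,::-1])
E
```

```text
[-0.048 -0.017 -0.044  0.013 -0.008  0.003 -0.023] [321.95440155 303.44829309] [301.60538589 244.52369524]
at [ 0.5542 -0.3571  0.2164] t 3.3 axes
 [[-0.013  0.271  0.963]
 [-0.007  0.963 -0.271]
 [-1.    -0.011 -0.01 ]]
[0.5671, -0.3852, 0.09] units [ 2.529 -0.444  0.426]
```

View pics/w2.png

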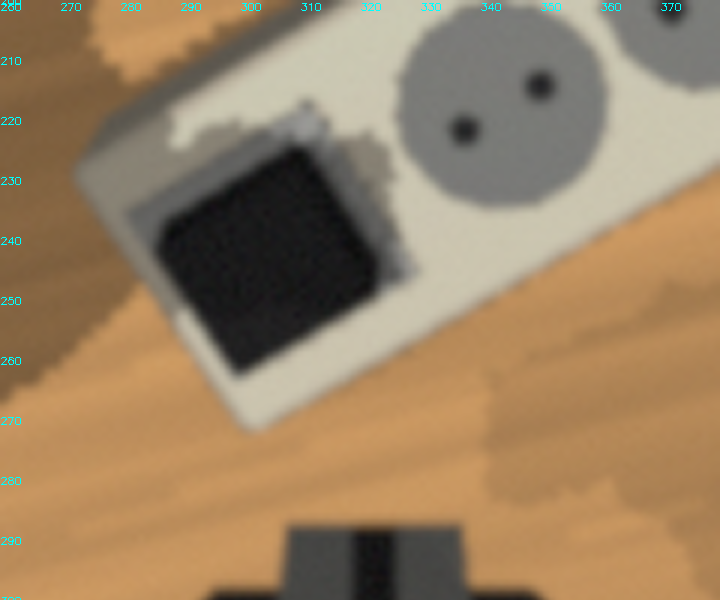

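step_arm:
  moves: "0.5 -0.22 0.21 0;0.8 -0.22 0.21 0;0.8 0 0 0;0.5 0 0 0;0.2 0 0 0;0 0 0 0"

```text
time: 4.05
position: [0.5732, -0.3747, 0.0723]
tcp_rot: [0.698, 0.091, 0.705, -0.093]
wrist_force: [-0.6, -0.0, -0.4]
gripper_width: 0.0002
```

```bash
python3 - <<'E'
from h import *
go([[.5671,-.3852,.056],[.5671,-.3852,.044]])
E
```

```text
at [ 0.5732 -0.3747  0.0723] t 4.05 axes
 [[-0.01   0.258  0.966]
 [-0.002  0.966 -0.258]
 [-1.    -0.004 -0.009]]
[0.5671, -0.3852, 0.056] units [ 0.327 -0.233 -0.06 ]
[0.5671, -0.3852, 0.044] units [0.24  0.001 0.002]
```

step_arm:
  moves: "0 -0.22 -0.06 0;0 0 0 0"

```text
time: 4.3
position: [0.5682, -0.3855, 0.0748]
tcp_rot: [0.699, 0.09, 0.704, -0.093]
wrist_force: [-0.4, -0.1, -0.8]
gripper_width: -0.0001
```

```bash
python3 - <<'E'
from h import *
go([[.5671,-.3852,.056],[.5671,-.3852,.044]])
E
```

```text
at [ 0.5682 -0.3855  0.0748] t 4.3 axes
 [[-0.007  0.258  0.966]
 [-0.003  0.966 -0.258]
 [-1.    -0.005 -0.006]]
[0.5671, -0.3852, 0.056] units [ 0.376  0.002 -0.021]
[0.5671, -0.3852, 0.044] units [0.24  0.001 0.002]
```

step_arm:
  moves: "0.15 0 0 0;0.15 0 0 0;0.1 0 0 0;0.08 0 0 0;0.08 0 0 0"

```text
time: 4.92
position: [0.5688, -0.3862, 0.0467]
tcp_rot: [0.7, 0.09, 0.703, -0.093]
wrist_force: [-0.5, 0.8, 3.3]
gripper_width: -0.0001
```

step_arm:
  moves: "0.06 0 0 0;0.05 0 0 0"

```text
time: 5.18
position: [0.5689, -0.3862, 0.0418]
tcp_rot: [0.7, 0.09, 0.703, -0.093]
wrist_force: [-3.0, 2.9, 10.6]
gripper_width: -0.0001
```

step_arm:
  moves: "-0.2 0 0 0;-0.6 0 0 0;-0.8 0 0 0;-0.8 0 0 0;-0.8 0 0 0;-0.3 0 0 0;0 0 0 0"

```text
time: 6.05
position: [0.5692, -0.3848, 0.22]
tcp_rot: [0.699, 0.091, 0.703, -0.093]
wrist_force: [-0.5, 0.8, -0.7]
gripper_width: 0.0002
```

```bash
python3 - <<'E'
from h import *
import cv2
s=sensors.get_state();p=optics.camera_params("wrist");I=optics.grab_frame("wrist")
print(proj("wrist",[.5671,-.3852,.046],p),proj("wrist",[.5671,-.3852,.056],p))
go([[.62,-.03,.2],[.5343,.2873,.18]])
T=optics.grab_frame("top")
a=cv2.resize(I[180:320,240:380],(500,500),interpolation=cv2.INTER_CUBIC)
b=cv2.resize(T[225:275,422:522],(800-500,150),interpolation=cv2.INTER_CUBIC)
c=np.zeros((500,800,3),np.uint8);c[:,:500]=a;c[:150,500:]=b
cv2.imwrite("pics/w3.png",c[:,:,::-1])
E
```

```text
[321.72273993 217.18298304] [321.67535112 219.55405471]
at [ 0.5689 -0.3847  0.2192] t 6.1 axes
 [[-0.008  0.258  0.966]
 [-0.002  0.966 -0.258]
 [-1.    -0.004 -0.007]]
[0.62, -0.03, 0.2] units [ 0.361  7.118 -0.839]
[0.5343, 0.2873, 0.18] units [ 0.4    5.691 -3.289]
```

View pics/w3.png

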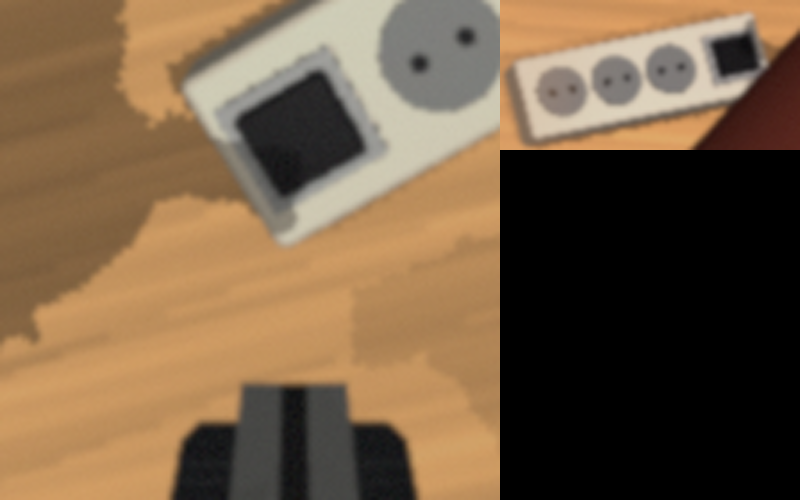

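step_arm:
  moves: "0 0.9 -0.1 0;0 0.9 -0.1 0;0 0.9 -0.1 0;0 0.9 -0.1 0;0 0.9 -0.1 0;0 0.9 -0.1 0;0 0.9 -0.1 0;0 0.9 -0.1 0"

```text
time: 7.15
position: [0.6174, -0.0178, 0.2011]
tcp_rot: [0.69, 0.093, 0.711, -0.096]
wrist_force: [0.6, -0.2, 0.6]
gripper_width: -0.0003
```

step_arm:
  moves: "0 0.9 -0.5 0;0 0.9 -0.5 0;0 0.9 -0.5 0;0 0.9 -0.5 0;0 0.6 -0.4 0;0 0.3 -0.2 0;0 0 0 0;0 0 0 0"

```text
time: 8.15
position: [0.5429, 0.2428, 0.1893]
tcp_rot: [0.684, 0.087, 0.717, -0.098]
wrist_force: [-0.6, -0.4, 0.6]
gripper_width: 0.0
```

```bash
python3 - <<'E'
from h import *
import cv2
s=sensors.get_state();p=optics.camera_params("wrist");I=optics.grab_frame("wrist")
q=proj("wrist",[.5343,.2873,.088],p);print(s["qd"].round(3),q)
go([[.5343,.2873,.13],[.5343,.2873,.088]])
x,y=[int(min(max(a-60,0),m)) for a,m in zip(q,(520,360))]
C=cv2.resize(I[y:y+120,x:x+120],(600,600),interpolation=cv2.INTER_CUBIC)
for g in range(0,600,50): cv2.putText(C,str(x+g//5),(g,10),0,.35,(0,255,255));cv2.putText(C,str(y+g//5),(0,g+4),0,.35,(0,255,255))
cv2.imwrite("pics/w4.png",C[:,:,::-1])
E
```

```text
[ 0.003  0.003 -0.     0.003 -0.    -0.004  0.001] [380.09786764 220.18107105]
at [0.543  0.2427 0.1893] t 8.2 axes
 [[-0.048  0.259  0.965]
 [-0.01   0.966 -0.26 ]
 [-0.999 -0.022 -0.044]]
[0.5343, 0.2873, 0.13] units [ 1.185  0.841 -0.347]
[0.5343, 0.2873, 0.088] units [0.839 0.018 0.037]
```

View pics/w4.png

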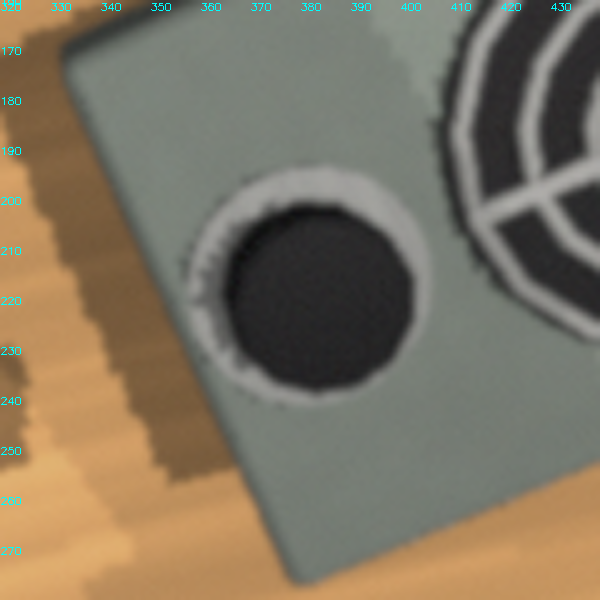

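step_arm:
  moves: "0 0.45 -0.18 0;0 0.42 -0.16 0;0.4 0 0.02 0;0.5 0 0.02 0;0.3 0 0.01 0;0 0 0 0"

```text
time: 8.95
position: [0.5378, 0.2885, 0.1244]
tcp_rot: [0.684, 0.087, 0.717, -0.1]
wrist_force: [0.2, -0.3, -0.6]
gripper_width: 0.0002
```

```bash
python3 - <<'E'
from h import *
go([[.5347,.2886,.088],[.5347,.2886,.074]])
E
```

```text
at [0.5378 0.2885 0.1244] t 8.95 axes
 [[-0.049  0.262  0.964]
 [-0.011  0.965 -0.263]
 [-0.999 -0.023 -0.044]]
[0.5347, 0.2886, 0.088] units [ 0.731  0.002 -0.028]
[0.5347, 0.2886, 0.074] units [0.28  0.007 0.012]
```

step_arm:
  moves: "0.25 0 0 0;0.25 0 0 0;0.15 0 0 0;0.1 0 0.004 0;0.1 0 0.004 0;0.08 0 0.004 0"

```text
time: 9.7
position: [0.5372, 0.2881, 0.0772]
tcp_rot: [0.685, 0.088, 0.716, -0.099]
wrist_force: [-1.9, -0.3, 5.5]
gripper_width: 0.0
```

step_arm:
  moves: "0.04 0 0.002 0;0 0 0 0"

```text
time: 9.95
position: [0.5373, 0.2881, 0.076]
tcp_rot: [0.685, 0.089, 0.716, -0.099]
wrist_force: [-4.3, -1.8, 7.9]
gripper_width: -0.0004
```

step_arm:
  moves: "-0.2 0 -0.01 0;-0.5 0 -0.02 0;-0.7 0 -0.02 0;-0.7 0 0 0;-0.3 0 0 0;0 0 0 0"

```text
time: 10.7
position: [0.5408, 0.2897, 0.2]
tcp_rot: [0.685, 0.089, 0.716, -0.099]
wrist_force: [0.2, 0.5, -1.2]
gripper_width: -0.0
```

```bash
python3 - <<'E'
from h import *
import cv2
I=optics.grab_frame("wrist")
cv2.imwrite("pics/w5.png",I[:,:,::-1])
go([[.6181,.0304,.17],[.6181,.0304,.098]])
E
```

```text
at [0.5405 0.2895 0.1992] t 10.75 axes
 [[-0.046  0.263  0.964]
 [-0.009  0.965 -0.264]
 [-0.999 -0.021 -0.042]]
[0.6181, 0.0304, 0.17] units [ 0.56  -4.578  2.887]
[0.6181, 0.0304, 0.098] units [1.438 0.03  0.06 ]
```

View pics/w5.png

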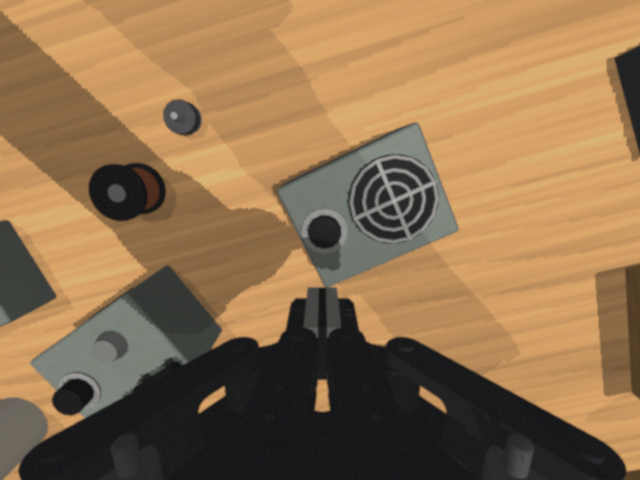

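step_arm:
  moves: "0 -0.7 0.4 0;0 -0.8 0.45 0;0 -0.8 0.45 0;0 -0.8 0.45 0;0 -0.6 0.35 0;0 -0.3 0.1 0;0 0 0 0;0 0 0 0"

```text
time: 11.75
position: [0.5895, 0.0639, 0.1865]
tcp_rot: [0.68, 0.084, 0.722, -0.1]
wrist_force: [-0.1, 0.8, 0.3]
gripper_width: -0.0001
```

```bash
python3 - <<'E'
from h import *
import cv2
s=sensors.get_state();p=optics.camera_params("wrist");I=optics.grab_frame("wrist")
q=proj("wrist",[.6181,.0304,.098],p);print(s["qd"].round(3),q)
go([[.6181,.0304,.13],[.6181,.0304,.098]])
x,y=[int(min(max(a-60,0),m)) for a,m in zip(q,(520,360))]
C=cv2.resize(I[y:y+120,x:x+120],(600,600),interpolation=cv2.INTER_CUBIC)
for g in range(0,600,50): cv2.putText(C,str(x+g//5),(g,10),0,.35,(0,255,255));cv2.putText(C,str(y+g//5),(0,g+4),0,.35,(0,255,255))
cv2.imwrite("pics/w6.png",C[:,:,::-1])
E
```

```text
[-0.003  0.004  0.     0.005 -0.002 -0.002 -0.003] [291.9681355  298.52613883]
at [0.5895 0.064  0.1865] t 11.8 axes
 [[-0.062  0.257  0.964]
 [-0.015  0.966 -0.258]
 [-0.998 -0.03  -0.056]]
[0.6181, 0.0304, 0.13] units [ 1.103 -0.468  0.788]
[0.6181, 0.0304, 0.098] units [0.639 0.019 0.036]
```

View pics/w6.png

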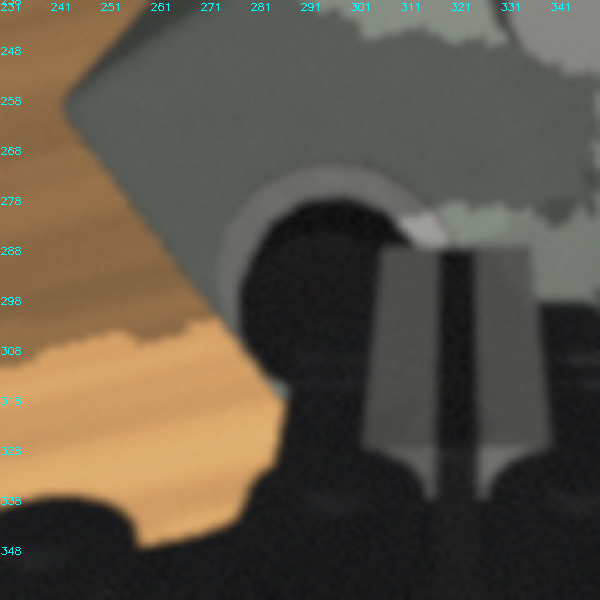

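```bash
python3 - <<'E'
from h import *
p=optics.camera_params("wrist");a=np.linspace(0,2*np.pi,73)
for z in(.098,.080):
  c=np.array([proj("wrist",[.6181+.014*np.cos(t),.0304+.014*np.sin(t),z],p) for t in a]);print(z,c.min(0),c.max(0))
for u,v in((300,299),(292,298)):print(ray("wrist",u,v,.098,p))
T=ray("top",*(297,197.4),.098)
b=np.array([proj("top",T+.014*np.array([np.cos(t),np.sin(t),0])) for t in a]);print(b.min(0),b.max(0))
E
```

```text
0.098 [273.18719075 280.85690457] [310.56126889 315.73940586]
0.08 [276.99513909 272.79856392] [311.96624668 305.65552596]
[0.61995916 0.03621864 0.098     ]
[0.61772064 0.03063073 0.098     ]
[289.84065683 190.56541761] [304.15872308 204.27605253]
```

step_arm:
  moves: "0 -0.2 0.35 0;0 -0.2 0.38 0;0 0 0 0"

```text
time: 12.18
position: [0.6216, 0.0368, 0.185]
tcp_rot: [0.68, 0.082, 0.722, -0.098]
wrist_force: [-0.1, 0.2, 0.4]
gripper_width: -0.0002
```

```bash
python3 - <<'E'
from h import *
go([[.619,.033,.098],[.619,.033,.086]])
E
```

```text
at [0.6216 0.0368 0.185 ] t 12.175 axes
 [[-0.061  0.252  0.966]
 [-0.014  0.967 -0.254]
 [-0.998 -0.029 -0.055]]
[0.619, 0.033, 0.098] units [ 1.74  -0.035  0.065]
[0.619, 0.033, 0.086] units [0.24  0.007 0.013]
```

step_arm:
  moves: "0.4 -0.03 0.03 0;0.5 0 0.02 0;0.4 0 0.01 0;0.2 0 0.01 0;0.1 0 0.005 0;0.1 0 0.005 0;0.08 0 0.004 0"

```text
time: 13.05
position: [0.6183, 0.0354, 0.0902]
tcp_rot: [0.68, 0.082, 0.722, -0.097]
wrist_force: [-1.8, 0.3, 3.3]
gripper_width: 0.0002
```

step_arm:
  moves: "0.06 0 0.003 0;0.06 0 0.003 0;0.03 0 0.002 0"

```text
time: 13.42
position: [0.6184, 0.0355, 0.0843]
tcp_rot: [0.68, 0.082, 0.722, -0.096]
wrist_force: [-6.2, -0.5, 11.5]
gripper_width: 0.0002
```

step_arm:
  moves: "-0.2 0 -0.01 0;-0.5 0 -0.02 0;-0.8 0 0 0;-0.8 0 0 0;-0.6 0 0 0;-0.3 0 -0.5 0;0 0.5 -0.7 0;0 0.5 -0.7 0;0 0.5 -0.5 0;0 0 0 0;0 0 0 0"

```text
time: 14.8
position: [0.5295, 0.1421, 0.2569]
tcp_rot: [0.683, 0.084, 0.719, -0.096]
wrist_force: [-0.6, -0.3, 0.7]
gripper_width: 0.0
```

```bash
python3 - <<'E'
from workcell import optics
import cv2,numpy as np
T=optics.grab_frame("top");W=optics.grab_frame("scene");cv2.imwrite("pics/top2.png",T[:,:,::-1])
a=cv2.resize(T[140:360,100:540],(800,400),interpolation=cv2.INTER_CUBIC)
cv2.imwrite("pics/f.png",a[:,:,::-1]);cv2.imwrite("pics/s2.png",cv2.resize(W[160:400,180:480],(800,600)[:2] if 0 else (750,600),interpolation=cv2.INTER_CUBIC)[:,:,::-1])
E
```

```text
(no output)
```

View pics/f.png

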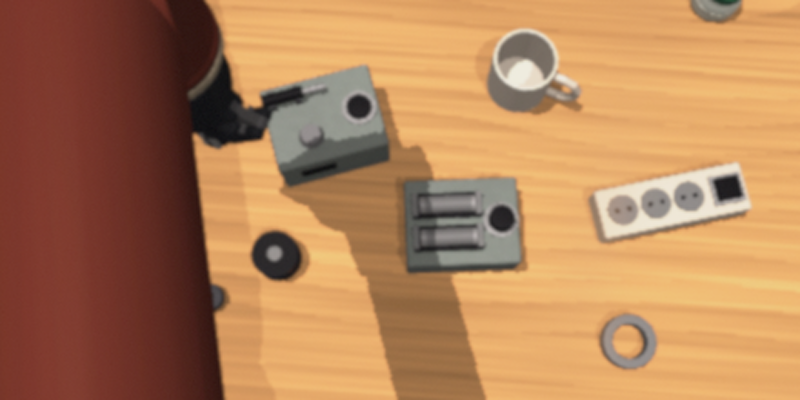

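View pics/s2.png

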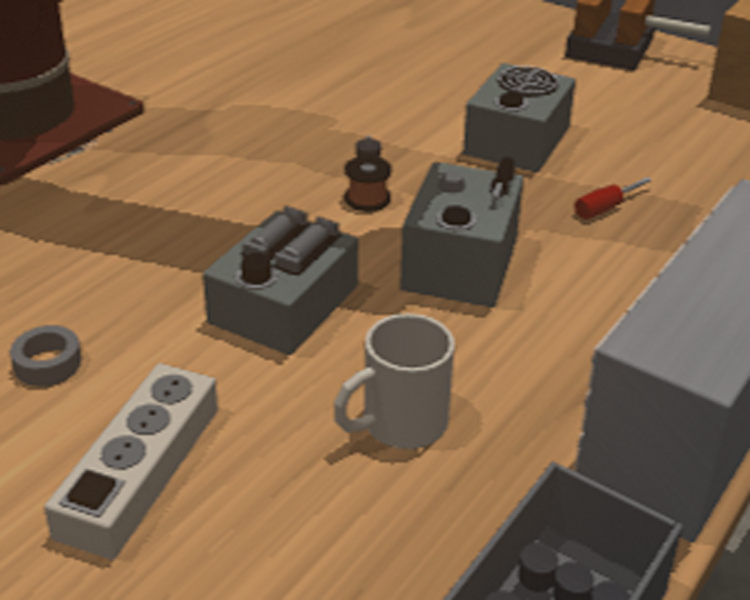

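The scene view shows the strip key (92,490), fan key (512,100) and station key (457,215) all low. The charger key (256,265) still stands tall, and nothing else looks moved. Handing in.

```bash
python3 -c "
from workcell import ctrl
print(ctrl.job_done())"
```

```text
the job is handed in; nothing more can be done
None
```

I pressed the three keys with the shut fingertips in the order asked: power strip, fume extractor, soldering station. I then lifted clear and handed the job in at about 15 s, well inside the 51 s limit.

- **Presses:** each went past the key's end stop into the sprung cap. The final upward forces were about 10.6 N (strip), 7.9 N (fan) and 11.5 N (station). There was also some sideways force, up to about 6 N on the station.
- **Last pictures:** all three keys are down, and the charger's key is still up. No unit or other object looks moved. In the final top view the arm hid the fan and part of the bench. The scene view showed those clearly, except the small motor, which I only saw part of.
- **Disagreement:** the top and wrist cameras differed by about 4 to 5 mm on the station key's position. I aimed between the two, and the force reading and last pictures show that key went fully down.

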